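# Sort out the mixed-up tops of three game piles

### The job

Customers have mixed up the games on the display table: the top item of each of the three piles belongs on another pile. Put the card game, the tin and the domino box each flat and right way up on the pile of its own kind, centred and squared up with it; the empty riser is free for parking one on the way. Do not push aside or knock over the meeple (the wooden figure), the chess king and the sand timer that stand among the piles.

Things in the scene. Friction and masses are not known exactly. Their poses are not given: they have to be found in the camera images.
- card_box: The loose card game: an off-white paperboard box, 92 mm (its x) by 65 mm (its y) by 24 mm high, about 0.16 kg, lying flat with a grey panel and a fan of cards on its top; at the start it lies on top of the domino pile. Origin: centre of its underside, z up.
- domino_box: The loose domino game: a brown wooden box with sliding lid, 150 mm (its x) by 44 mm (its y) by 32 mm high, about 0.26 kg, lying flat, a domino drawn on its lid; at the start it lies across the top of the tin pile. Origin: centre of its underside, z up.
- tin: The loose tin game: a flat round bare-metal tin, 66 mm in diameter and 28 mm high, about 0.14 kg, lying flat, lid up; at the start it lies on top of the card pile. Origin: centre of its underside, z up; its turn does not matter.
- card_pile: Card pile: a fixed flat black display riser (120 by 95 by 30 mm high) and centred on it a pile of two card games like card_box, fixed. Origin: centre of the riser's underside, on the table; x along the cards' long side (92 mm), z up. The top of the pile is 78 mm above the origin.
- tin_pile: Tin pile: a fixed flat black display riser (105 by 105 by 30 mm high) and centred on it a pile of two tins like tin, fixed. Origin: centre of the riser's underside, on the table, z up. The top of the pile is 86 mm above the origin.
- domino_pile: Domino pile: a fixed flat black display riser (175 by 75 by 30 mm high) and centred on it a pile of two domino boxes like domino_box, fixed. Origin: centre of the riser's underside, on the table; x along the boxes' long side (150 mm), z up. The top of the pile is 94 mm above the origin.
- empty_riser: Empty display riser: a fixed black block with a flat bare top, 150 mm (its x) by 100 mm (its y) by 70 mm high, nothing on it. Origin: centre of its underside, on the table, z up.
- meeple: Loose standing red wooden figure with two legs, arms out and a round head, 24 mm (x) by 72 mm (y), 82 mm high; a shop sample, to be left alone. Origin: centre of its underside, z up.
- chess_king: Loose standing dark wooden chess king, base 42 mm in diameter, 97 mm high; a shop sample, to be left alone. Origin: centre of its underside, z up.
- sand_timer: Loose standing sand timer, wooden end discs 48 mm in diameter, 88 mm high; a shop sample, to be left alone. Origin: centre of its underside, z up.

How it is judged (in metres and radians):
At the end, for the whole second after the job is handed in: Card game, tin and domino box each rest right way up (within 0.1 rad of level) directly on the pile of their kind (underside within 5 mm of its top), centred within 14 mm; card game and domino box turned within 0.2 rad of the boxes below, either way round (horizontal distance between card_box and card_pile below 0.014 m and z of card_box in the frame of card_pile between 0.073 and 0.083 m and angle between each of card_box, tin, domino_box's own z axis and vertical below 0.1 rad and linear speed of each of card_box, tin, domino_box below 0.02 m/s and angle between the x axis of card_box and the x axis of card_pile, either way round below 0.2 rad and horizontal distance between tin and tin_pile below 0.014 m and z of tin in the frame of tin_pile between 0.081 and 0.091 m and horizontal distance between domino_box and domino_pile below 0.014 m and z of domino_box in the frame of domino_pile between 0.089 and 0.099 m and angle between the x axis of domino_box and the x axis of domino_pile, either way round below 0.2 rad); the robot touches nothing.
It fails at once if The meeple is shifted by more than 25 mm or knocked over (distance of meeple from where it was at the start of the episode above 0.025 m or angle between meeple's own z axis and vertical above 0.4 rad).
It fails at once if The chess king is shifted by more than 25 mm or knocked over (distance of chess_king from where it was at the start of the episode above 0.025 m or angle between chess_king's own z axis and vertical above 0.4 rad).
It fails at once if The sand timer is shifted by more than 25 mm or knocked over (distance of sand_timer from where it was at the start of the episode above 0.025 m or angle between sand_timer's own z axis and vertical above 0.4 rad).
It also fails if it takes over 122 s, if anything falls off the work surface, if the arm or the gripper's body presses on something with over 40 N, if the wrist force passes 120 N, or if a joint passes its speed limit or range.

### The arm

A 6-joint arm with a two-finger parallel gripper is mounted at the origin on the work surface. World frame = base frame: x ahead of the robot, y to its left, z up, the work surface at z = 0. Lengths are in mm, angles in rad, forces in N, time in s.
With the tool pointing down it reaches from about 275 to 750 mm from the base axis. Payload 10.2 kg.
Tool frame: the origin (TCP) lies on the centre line of the jaws, within the pads' length; the fingertips stand 19 mm ahead of it and the grasp point (between the pads) is the TCP; x points along the fingers, z is the direction in which the jaws open and shut, and the axes are right-handed (so a half turn about x gives the same grasp; the last joint's range is limited). The gripper opens to 88 mm and grips with 3 to 60 N. Pads are 18 mm wide; open, the fingers measure 123 mm over their backs; the gripper's body (75 mm by 187 mm) begins 45 mm behind the grasp point.
Start: joints at [-1.477, 0.313, 1.498, -0, 1.331, -0.223], TCP at [163.539, -498.885, 257.72] pointing down, gripper open.
Joint ranges: [-2.94, 2.94], [-0.97, 2.17], [0.19, 2.56], [-1.23, 4.37], [0.02, 3.11], [-2.88, 2.88]. Speed limits (rad/s): [2.39, 2.39, 3.01, 3.14, 3.14, 3.14].

### API

Orientations are given as a unit quaternion [x, y, z, w].
In Python, from cell import arm, cams gives the robot as it stands.
- The arm moves only by the shell command python3 -m handwheel 'ROWS' [OPENING]. ROWS is JSON, a list of rows, each an object of numbers: "x", "y", "z": the shift along the world's x, y, z in mm; "ax", "ay", "az": the turn, a rotation vector about the world's x, y, z in rad. In form: [{"x": .., "y": .., "z": .., "ax": .., "ay": .., "az": ..}, ...]. A call has 1 to 10 rows; each row shifts and turns the pose as measured when the row begins; what a row does not reach is not made up. A row lasts 1/8 s, in which the tool goes at most 62.5 mm and 10.7 degrees, less where a joint would pass 70% of its speed; a pose out of reach is approached as far as the arm can. A call with a gripper value outside its range is refused whole. OPENING is the opening, from 0 (shut) to 1 (fully open), set as the call begins (- or left out, the last holds). The fingers move at their own pace and stop on an object; the grip force is fixed at half the most. Time passes only in rows, so rows that do not move let the fingers close. It gives the time, the measured TCP pose, the force and the opening at its end, in the units of the state.
- arm.sense(): the state, without advancing time (a new reading comes with each control period).
- cams.capture(name): name is "side" or "top" or "wrist"; returns a dict with "frame" (384x512x3 uint8, blue, green, red), "range_z" (384x512 float32, mm along the optical axis (not along the pixel's ray), 0 where there is no reading), "mtx" (3x3 intrinsics, pixels), "R" (3x3) and "t" (3): a world point X has camera coordinates R X + t. Camera axes: x right, y down, z forward; pixel columns grow to the right and rows downward; lengths in mm; the calibration is good to about 2 mm. The wrist camera is an equidistant fisheye: a pixel r from the principal point sees the ray r / f radians off the axis. A picture is of the moment at which its call begins.
- arm.job_done(): hands the job in, once; it reports no verdict.
The state is a dict: "t": time; "joint_pos": joint angles; "qvel": joint speeds; "tau": joint torques, N m; "tcp_pos": TCP position; "orientation": TCP orientation; "force": force on the tool from outside, world axes, zero at the start; "moment": the same for the moment, N m; "opening": opening from 0.0 (shut) to 1.0 (fully open).
Only numpy, scipy, OpenCV 4.12 (cv2) and the standard library are available. Lean on these libraries where they do the work, as an engineer would, in place of code of your own. Each camera call takes 0.05 s, during which the arm holds its last target.

## Working session

There is one attempt and no reset: what is moved stays moved. The work goes in short steps, Python scripts to look and compute and a shell command to move; the robot and the scene stay as the last step left them, time stands still between calls to the robot, and variables do not carry over. Pictures are saved under pics/ and viewed, and the job is handed in when it is done.

```bash
mkdir -p pics; ls
python3 - <<'E'
from cell import arm,cams
import cv2,numpy as np
print(arm.sense())
for n in("top","side"):
    c=cams.capture(n);cv2.imwrite(f"pics/{n}0.png",c["frame"]);np.savez(f"{n}0.npz",**c)
    print(n,c["mtx"],c["R"],c["t"])
E
```

```text
pics
{'t': 0.0, 'joint_pos': array([-1.47740841e+00,  3.13452241e-01,  1.49841511e+00, -1.75697846e-05,
        1.33099675e+00, -2.23390862e-01]), 'qvel': array([ 0.00051272,  0.00058048, -0.00069945, -0.00036941,  0.00077576,
        0.00056272]), 'tau': array([-2.12625615e-03, -4.02214158e+01, -2.52272755e+01,  6.93895575e-02,
        3.53017158e-02, -8.51089908e-05]), 'tcp_pos': array([ 163.50984831, -498.66110076,  257.16817573]), 'orientation': array([ 0.4152099 ,  0.57290712, -0.41454218,  0.57230496]), 'force': array([ 0.07640168, -0.24647152,  0.04123871]), 'moment': array([-0.00071478, -0.02853337, -0.04732353]), 'opening': 0.9997683686674291}
top [[494.46397603   0.         258.36092419]
 [  0.         494.46397603 190.39647453]
 [  0.           0.           1.        ]] [[ 0.01897446 -0.99969415  0.01586111]
 [-0.99021319 -0.02098364 -0.13797657]
 [ 0.13826719 -0.01308785 -0.99030848]] [ -25.99425599  572.92793007 1253.89783367]
side [[375.93700634   0.         253.85389551]
 [  0.         375.93700634 194.55027213]
 [  0.           0.           1.        ]] [[-0.80676293 -0.59036794  0.02448018]
 [-0.3227483   0.40558847 -0.85517924]
 [ 0.49494152 -0.69782784 -0.51775399]] [453.99172116 245.62021706 746.9471798 ]
```

View pics/top0.png

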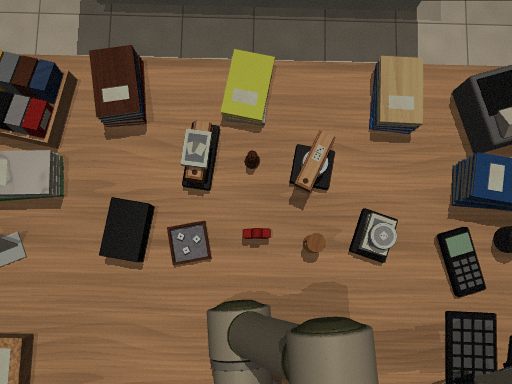

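View pics/side0.png

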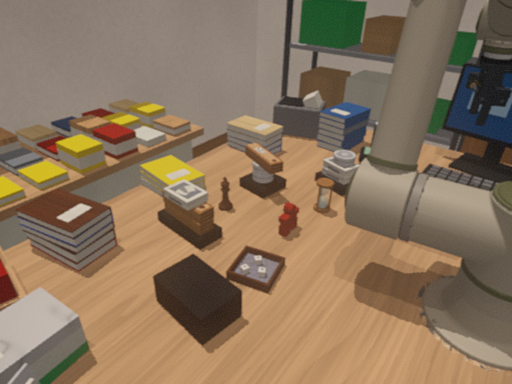

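The top view shows the domino pile with the card box at (200,155), the tin pile with the domino box at (313,165) and the card pile with the tin at (375,235). The empty riser is at (127,230), the king at (252,160), the meeple at (257,233) and the timer at (315,243). Next I'll measure these from depth.

```bash
cat > h.py <<'E'
import numpy as np,cv2
def cloud(c):
    z=c["range_z"].astype(float);v,u=np.mgrid[:z.shape[0],:z.shape[1]];K=c["mtx"]
    P=np.stack([(u-K[0,2])/K[0,0]*z,(v-K[1,2])/K[1,1]*z,z],-1)
    W=(P-c["t"])@c["R"]
    W[z<=0]=np.nan
    return W
def rect(W,box,lo,hi,win=None):
    u0,u1,v0,v1=box
    Q=W[v0:v1,u0:u1].reshape(-1,3);Q=Q[(Q[:,2]>lo)&(Q[:,2]<hi)]
    if len(Q)<5:return None
    (cx,cy),(w,h),a=cv2.minAreaRect(Q[:,:2].astype(np.float32))
    if w<h:w,h,a=h,w,a+90
    a=(a+90)%180-90
    return len(Q),"c",round(cx,1),round(cy,1),"size",round(w),round(h),"longaxis deg",round(a,1),"mean",Q.mean(0).round(1)
E
python3 - <<'E'
from h import *
c=np.load("top0.npz");W=cloud(c)
B=dict(dom=(175,225,112,195),tin=(284,340,125,200),card=(345,402,200,268),empty=(95,158,190,268),king=(240,263,145,172),meeple=(238,275,222,245),timer=(302,328,230,258))
for n,b in B.items():
    u0,u1,v0,v1=b
    Z=W[v0:v1,u0:u1,2]
    print(n,np.nanpercentile(Z,[1,50,95,99]).round(1), np.histogram(Z[~np.isnan(Z)],bins=range(-10,140,10))[0])
T=W[300:,0:200];
def p(n,lo,hi):print(n,lo,hi,rect(W,B[n],lo,hi))
p("dom",112,124);p("dom",88,100);p("dom",24,35)
p("tin",112,124);p("tin",80,92);p("tin",24,35)
p("card",100,112);p("card",72,84);p("card",24,35)
p("empty",64,76);p("king",20,110);p("meeple",20,90);p("timer",20,100);p("timer",80,95)
E
```

```text
dom [ -5.6  20.7 120.  122.2] [1030  992   40  341  251   27   19   18   20   32  363   34  756  208]
tin [ -5.6   4.1 120.4 122.5] [1117 1138   21  379  319    7    4    3    8   97   17   15  801  260]
card [ -6.    4.  106.7 109.1] [1049 1034   43  331  255   30   46   37  346  101   30  540   14    0]
empty [-5.5 49.8 73.  74.6] [1181 1079   47   45   43   55   47 1298 1100    0    0    0    0    0]
king [-6.3  1.8 83.  86.6] [227 220  58  21   2   0  13   9  14  51   5   0   0   0]
meeple [-6.1  1.7 79.8 82.8] [297 270   4   8   5   2 130  33  60  40   0   0   0   0]
timer [-5.4  4.  90.5 92.7] [186 231  14   0   1   0   1   1   0 233  57   0   0   0]
dom 112 124 (948, 'c', 666.3, 144.2, 'size', 93, 66, 'longaxis deg', -6.3, 'mean', array([665.9, 143.9, 118. ]))
dom 88 100 (378, 'c', 666.4, 137.8, 'size', 151, 54, 'longaxis deg', -8.1, 'mean', array([657.2, 141.4,  94.1]))
dom 24 35 (536, 'c', 682.1, 138.4, 'size', 208, 81, 'longaxis deg', -9.7, 'mean', array([645.4, 127.1,  29.5]))
tin 112 124 (1048, 'c', 641.9, -152.5, 'size', 151, 44, 'longaxis deg', -24.5, 'mean', array([ 64
[... 489 characters left out ...]
))
card 24 35 (537, 'c', 464.1, -319.3, 'size', 120, 96, 'longaxis deg', -17.9, 'mean', array([ 458.1, -300.6,   29.6]))
empty 64 76 (2334, 'c', 464.1, 321.9, 'size', 150, 101, 'longaxis deg', -8.8, 'mean', array([463.6, 321.3,  69.8]))
king 20 110 (115, 'c', 658.6, 4.0, 'size', 26, 24, 'longaxis deg', -88.4, 'mean', array([655.5,   4.3,  66.5]))
meeple 20 90 (278, 'c', 461.5, -11.6, 'size', 69, 24, 'longaxis deg', -87.8, 'mean', array([460.6, -11.2,  64. ]))
timer 20 100 (293, 'c', 440.2, -159.0, 'size', 47, 45, 'longaxis deg', -89.2, 'mean', array([ 439.4, -158.7,   87.5]))
timer 80 95 (289, 'c', 440.2, -159.0, 'size', 47, 45, 'longaxis deg', -89.2, 'mean', array([ 439.4, -158.9,   87.8]))
```

```bash
cat > d.py <<'E'
import sys,numpy as np
from cell import arm
from scipy.spatial.transform import Rotation as R
def info(x=None,y=None,z=None,ang=None):
    s=arm.sense();M=R.from_quat(s["orientation"]).as_matrix()
    a=np.degrees(np.arctan2(M[1,2],M[0,2]))
    ap=M[:,0];tilt=np.cross(ap,[0,0,-1])
    print("t",round(s["t"],2),"tcp",s["tcp_pos"].round(1),"jaw",round(a,1),"tiltfix rad",tilt.round(4),"F",s["force"].round(1),"open",round(s["opening"],3),"q",s["joint_pos"].round(2))
    if x is not None:
        print("delta",(np.array([x,y,z])-s["tcp_pos"]).round(1))
        if ang is not None:
            d=(ang-a+90)%180-90;print("turn deg",round(d,1),"rad",round(np.radians(d),3),"or",round(np.radians(d-180*np.sign(d)),3))
if __name__=="__main__":info(*[float(v) for v in sys.argv[1:]])
E
python3 d.py 666.3 144.2 230 83.7
python3 - <<'E'
from h import *
c=np.load("top0.npz");W=cloud(c)
for n,b in dict(yb=(220,277,50,128),rb=(88,148,45,128),lb=(368,425,55,135),bb=(450,512,150,215)).items():
    print(n,rect(W,b,40,300),np.nanmax(W[b[2]:b[3],b[0]:b[1],2]))
# domino riser
Q=W[112:195,178:222].reshape(-1,3)
for lo,hi in((24,35),(88,99)):
    q=Q[(Q[:,2]>lo)&(Q[:,2]<hi)];print(cv2.minAreaRect(q[:,:2].astype(np.float32)))
E
```

```text
t 0.1 tcp [ 163.5 -498.7  257.3] jaw -71.8 tiltfix rad [-0.0011 -0.0001 -0.    ] F [ 0.1 -0.5  0.3] open 0.997 q [-1.48  0.31  1.5  -0.    1.33 -0.22]
delta [502.8 642.9 -27.3]
turn deg -24.5 rad -0.427 or 2.715
yb (2800, 'c', 855.1, 19.7, 'size', 182, 112, 'longaxis deg', -9.8, 'mean', array([851.2,  20.1,  61.3])) 71.4292592146231
rb (3554, 'c', 840.0, 359.2, 'size', 183, 117, 'longaxis deg', 8.5, 'mean', array([833.1, 353.6,  99.7])) 113.79530099714304
lb (3317, 'c', 839.9, -379.3, 'size', 181, 117, 'longaxis deg', -1.5, 'mean', array([ 833.1, -374.8,   87.1])) 100.6784607172446
bb (2655, 'c', 619.5, -609.5, 'size', 151, 144, 'longaxis deg', -6.0, 'mean', array([ 598.9, -577.1,  118.1])) 144.64242095627898
((666.3707885742188, 140.9350128173828), (75.2158432006836, 174.61666870117188), 82.88668060302734)
((666.370361328125, 137.81695556640625), (54.40788650512695, 151.47747802734375), 81.89608001708984)
```

```bash
python3 -m handwheel '[{"x":38,"y":48,"az":-0.043},{"x":38,"y":48,"az":-0.043},{"x":38,"y":48,"az":-0.043},{"x":38,"y":48,"az":-0.043},{"x":38,"y":48,"az":-0.043},{"x":38,"y":48,"az":-0.043},{"x":38,"y":48,"az":-0.043},{"x":38,"y":48,"az":-0.043},{"x":38,"y":48,"az":-0.043},{"x":38,"y":48,"az":-0.04}]' 1; python3 d.py 666.3 144.2 180 83.7
```

```text
t 0.1 tcp [ 163.5 -498.7  257.3] jaw -71.8 tiltfix rad [-0.0011 -0.0001 -0.    ] F [ 0.1 -0.5  0.3] open 0.997 q [-1.48  0.31  1.5  -0.    1.33 -0.22]
delta [502.8 642.9 -77.3]
turn deg -24.5 rad -0.427 or 2.715$[0]: bad value
```

```bash
python3 -m handwheel '[{"x":38,"y":48,"z":0,"ax":0,"ay":0,"az":-0.043}]' 1; python3 d.py 666.3 144.2 180 83.7
```

```text
t: 0.22
tcp_pos: [200.6, -451.5, 256.4]
orientation: [0.429, 0.563, -0.428, 0.562]
force: [2.1, 0.1, 0.4]
opening: 1.005
t 0.23 tcp [ 200.6 -451.5  256.4] jaw -74.6 tiltfix rad [-0.0018 -0.0004 -0.    ] F [2.1 0.1 0.4] open 1.005 q [-1.39  0.25  1.59 -0.    1.31 -0.09]
delta [465.7 595.7 -76.4]
turn deg -21.7 rad -0.379 or 2.763
```

All six keys are needed, and each row reaches its target almost fully.

```bash
python3 -m handwheel '[{"x":38,"y":48,"z":0,"ax":0,"ay":0,"az":-0.038},{"x":38,"y":48,"z":0,"ax":0,"ay":0,"az":-0.038},{"x":38,"y":48,"z":0,"ax":0,"ay":0,"az":-0.038},{"x":38,"y":48,"z":0,"ax":0,"ay":0,"az":-0.038},{"x":38,"y":48,"z":0,"ax":0,"ay":0,"az":-0.038},{"x":38,"y":48,"z":0,"ax":0,"ay":0,"az":-0.038},{"x":38,"y":48,"z":0,"ax":0,"ay":0,"az":-0.038},{"x":38,"y":48,"z":0,"ax":0,"ay":0,"az":-0.038},{"x":38,"y":48,"z":0,"ax":0,"ay":0,"az":-0.038},{"x":38,"y":48,"z":0,"ax":0,"ay":0,"az":-0.038}]' 1; python3 d.py 666.3 144.2 180 83.7
```

```text
t: 1.48
tcp_pos: [585.4, 42.0, 254.7]
orientation: [0.532, 0.468, -0.53, 0.466]
force: [1.3, -0.7, 0.3]
opening: 0.998
t 1.48 tcp [585.4  42.  254.7] jaw -97.3 tiltfix rad [-0.0032 -0.0001 -0.    ] F [ 1.3 -0.7  0.3] open 0.998 q [-0.13  0.45  1.31  0.    1.38  1.57]
delta [ 80.9 102.2 -74.7]
turn deg 1.0 rad 0.018 or -3.124
```

```bash
python3 -m handwheel '[{"x":40,"y":48,"z":0,"ax":-0.003,"ay":0,"az":0.017},{"x":40,"y":48,"z":0,"ax":0,"ay":0,"az":0},{"x":0,"y":4,"z":-35,"ax":0,"ay":0,"az":0},{"x":0,"y":0,"z":-35,"ax":0,"ay":0,"az":0},{"x":0,"y":0,"z":0,"ax":0,"ay":0,"az":0}]' 1; python3 d.py 666.3 144.2 116 83.7
python3 - <<'E'
from cell import cams
import cv2
for n in("top","wrist"):
    cv2.imwrite(f"pics/{n}1.png",cams.capture(n)["frame"])
E
```

```text
t: 2.1
tcp_pos: [666.1, 146.9, 180.1]
orientation: [-0.525, -0.473, 0.526, -0.473]
force: [-0.0, 0.1, 1.1]
opening: 1.002
t 2.1 tcp [666.1 146.9 180.1] jaw -96.0 tiltfix rad [-0.0002 -0.0016 -0.    ] F [-0.   0.1  1.1] open 1.002 q [0.05 0.73 1.05 0.   1.36 1.72]
delta [  0.2  -2.7 -64.1]
turn deg -0.3 rad -0.005 or 3.137
```

View pics/wrist1.png

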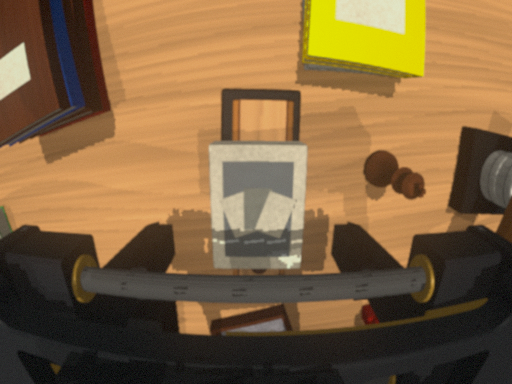

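The wrist view has the card box (210–307, 143–268) centred between the fingers (175 and 335). I'll descend and grip.

```bash
python3 -m handwheel '[{"x":0,"y":-3,"z":-25,"ax":0,"ay":0,"az":0},{"x":0,"y":0,"z":-25,"ax":0,"ay":0,"az":0},{"x":0,"y":0,"z":-12,"ax":0,"ay":0,"az":0},{"x":0,"y":0,"z":-1,"ax":0,"ay":0,"az":0}]' 1; python3 -m handwheel '[{"x":0,"y":0,"z":0,"ax":0,"ay":0,"az":0},{"x":0,"y":0,"z":0,"ax":0,"ay":0,"az":0},{"x":0,"y":0,"z":0,"ax":0,"ay":0,"az":0},{"x":0,"y":0,"z":0,"ax":0,"ay":0,"az":0},{"x":0,"y":0,"z":0,"ax":0,"ay":0,"az":0},{"x":0,"y":0,"z":0,"ax":0,"ay":0,"az":0}]' 0;python3 d.py 464 322 250 81.2
```

```text
t: 2.7
tcp_pos: [670.2, 142.7, 127.9]
orientation: [0.531, 0.469, -0.521, 0.476]
force: [-0.8, -0.2, -0.4]
opening: 1.0
t: 3.45
tcp_pos: [671.1, 142.7, 130.7]
orientation: [0.532, 0.468, -0.52, 0.477]
force: [0.5, -0.4, -0.9]
opening: 0.734
t 3.45 tcp [671.1 142.7 130.7] jaw -96.1 tiltfix rad [-0.001   0.0209  0.    ] F [ 0.5 -0.4 -0.9] open 0.734 q [0.04 0.77 1.11 0.   1.24 1.72]
delta [-207.1  179.3  119.3]
turn deg -2.7 rad -0.047 or 3.095
```

```bash
python3 - <<'E'
from cell import cams,arm
import cv2
s=arm.sense();print(s["tau"],s["qvel"],s["moment"])
for n in("side","wrist"):
    cv2.imwrite(f"pics/{n}2.png",cams.capture(n)["frame"])
E
python3 d.py
```

```text
[ 4.63902150e-03 -5.89545536e+01 -2.49908763e+01  2.04991020e-02
 -1.31606874e-01 -1.17579482e-03] [ 0.00070975 -0.00040949 -0.00058793 -0.00143812  0.00107865 -0.00014562] [-0.03485287 -0.01580921  0.04671585]
t 3.55 tcp [671.1 142.7 130.8] jaw -96.1 tiltfix rad [-0.001   0.0209  0.    ] F [ 0.3  0.5 -0.4] open 0.733 q [0.04 0.77 1.11 0.   1.24 1.72]
```

View pics/side2.png

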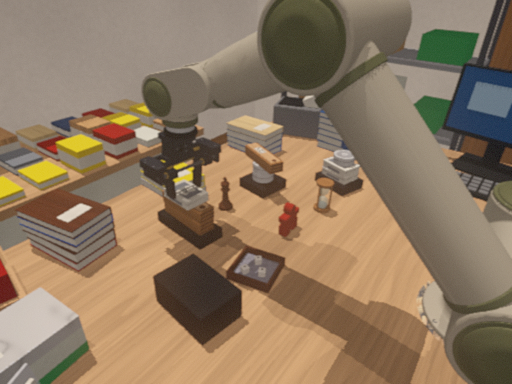

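View pics/wrist2.png

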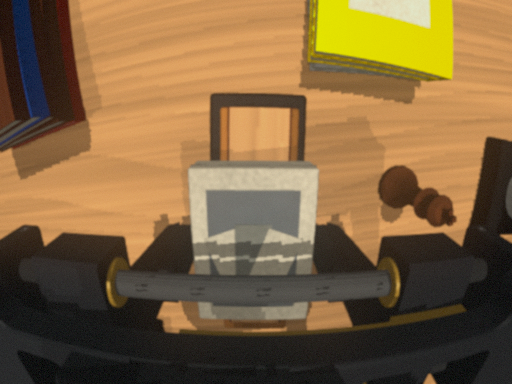

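```bash
python3 -m handwheel '[{"x":0,"y":0,"z":0,"ax":0,"ay":0,"az":0},{"x":0,"y":0,"z":0,"ax":0,"ay":0,"az":0},{"x":0,"y":0,"z":0,"ax":0,"ay":0,"az":0},{"x":0,"y":0,"z":0,"ax":0,"ay":0,"az":0}]' 1;  python3 d.py 666.3 144.2 116 83.7; python3 -m handwheel '[{"x":-5,"y":1,"z":-5,"ax":0,"ay":0.021,"az":0}]'; python3 d.py 666.3 144.2 116 83.7
```

```text
t: 4.05
tcp_pos: [671.3, 142.7, 131.3]
orientation: [0.532, 0.468, -0.52, 0.477]
force: [0.6, 0.3, 0.4]
opening: 0.998
t 4.05 tcp [671.3 142.7 131.3] jaw -96.1 tiltfix rad [-0.001   0.0219  0.    ] F [0.6 0.3 0.4] open 0.998 q [0.04 0.77 1.11 0.   1.24 1.72]
delta [ -5.    1.5 -15.3]
turn deg -0.2 rad -0.003 or 3.139
t: 4.18
tcp_pos: [666.3, 143.7, 126.5]
orientation: [0.526, 0.473, -0.526, 0.472]
force: [0.0, 0.7, 0.1]
opening: 0.999
t 4.17 tcp [666.3 143.7 126.5] jaw -96.1 tiltfix rad [-0.0011  0.0007  0.    ] F [0.  0.7 0.1] open 0.999 q [0.04 0.77 1.12 0.   1.25 1.72]
delta [  0.    0.5 -10.5]
turn deg -0.2 rad -0.003 or 3.139
```

```bash
python3 -m handwheel '[{"x":0,"y":0,"z":-6,"ax":0,"ay":0,"az":0},{"x":0,"y":0.5,"z":-4,"ax":0,"ay":0,"az":0},{"x":0,"y":0,"z":0,"ax":0,"ay":0,"az":0}]'; python3 d.py 666.3 144.2 116 83.7
```

```text
t: 4.55
tcp_pos: [665.7, 144.4, 114.7]
orientation: [-0.526, -0.473, 0.526, -0.472]
force: [-0.6, -0.4, -0.2]
opening: 1.002
t 4.55 tcp [665.7 144.4 114.7] jaw -96.1 tiltfix rad [-0.001  -0.0016 -0.    ] F [-0.6 -0.4 -0.2] open 1.002 q [0.04 0.78 1.13 0.   1.23 1.72]
delta [ 0.6 -0.2  1.3]
turn deg -0.2 rad -0.003 or 3.139
```

```bash
python3 -m handwheel '[{"x":0,"y":0,"z":0.5,"ax":0,"ay":0,"az":0},{"x":0,"y":0,"z":0,"ax":0,"ay":0,"az":0},{"x":0,"y":0,"z":0,"ax":0,"ay":0,"az":0},{"x":0,"y":0,"z":0,"ax":0,"ay":0,"az":0},{"x":0,"y":0,"z":0,"ax":0,"ay":0,"az":0}]' 0; python3 d.py; python3 -m handwheel '[{"x":0,"y":0,"z":10,"ax":0,"ay":0,"az":0},{"x":0,"y":0,"z":20,"ax":0,"ay":0,"az":0},{"x":0,"y":0,"z":20,"ax":0,"ay":0,"az":0},{"x":0,"y":0,"z":10,"ax":0,"ay":0,"az":0}]';python3 d.py 464 322 145 81.2
```

```text
t: 5.18
tcp_pos: [665.9, 144.3, 115.5]
orientation: [-0.526, -0.473, 0.526, -0.472]
force: [0.1, -0.7, -0.7]
opening: 0.733
t 5.17 tcp [665.9 144.3 115.5] jaw -96.1 tiltfix rad [-0.001  -0.0009 -0.    ] F [ 0.1 -0.7 -0.7] open 0.733 q [0.04 0.78 1.13 0.   1.23 1.72]
t: 5.68
tcp_pos: [665.3, 144.3, 177.7]
orientation: [-0.525, -0.474, 0.527, -0.472]
force: [-0.8, -0.7, -1.3]
opening: 0.73
t 5.67 tcp [665.3 144.3 177.7] jaw -96.1 tiltfix rad [-0.001  -0.0029 -0.    ] F [-0.8 -0.7 -1.3] open 0.73 q [0.04 0.73 1.06 0.   1.36 1.72]
delta [-201.3  177.7  -32.7]
turn deg -2.7 rad -0.047 or 3.095
```

```bash
python3 -m handwheel '[{"x":-36,"y":32,"z":0,"ax":0,"ay":0,"az":-0.015},{"x":-36,"y":32,"z":0,"ax":0,"ay":0,"az":-0.015},{"x":-36,"y":32,"z":0,"ax":0,"ay":0,"az":-0.015},{"x":-36,"y":32,"z":0,"ax":0,"ay":0,"az":0},{"x":-30,"y":26,"z":0,"ax":0,"ay":0,"az":0},{"x":-15,"y":13,"z":-15,"ax":0,"ay":0,"az":0},{"x":0,"y":0,"z":-15,"ax":0,"ay":0,"az":0},{"x":0,"y":0,"z":0,"ax":0,"ay":0,"az":0}]';python3 d.py 464 322 94 81.2
```

```text
t: 6.68
tcp_pos: [470.3, 314.5, 148.0]
orientation: [0.537, 0.46, -0.537, 0.459]
force: [-0.2, 0.4, -0.7]
opening: 0.733
t 6.67 tcp [470.3 314.5 148. ] jaw -98.9 tiltfix rad [-0.0013 -0.0011 -0.    ] F [-0.2  0.4 -0.7] open 0.733 q [0.38 0.51 1.51 0.   1.12 2.11]
delta [ -6.3   7.5 -54. ]
turn deg 0.1 rad 0.001 or -3.14
```

Accurate. I'll look at the top picture while I'm here: the domino pile is now clear.

```bash
python3 -m handwheel '[{"x":-6,"y":7,"z":-20,"ax":0,"ay":0,"az":0},{"x":0,"y":0,"z":-18,"ax":0,"ay":0,"az":0},{"x":0,"y":0,"z":-8,"ax":0,"ay":0,"az":0},{"x":0,"y":0,"z":-4,"ax":0,"ay":0,"az":0},{"x":0,"y":0,"z":0,"ax":0,"ay":0,"az":0}]';python3 d.py 464 322 92 81.2
python3 - <<'E'
from cell import cams
from h import *
c=cams.capture("top");np.savez("top3.npz",**c);cv2.imwrite("pics/top3.png",c["frame"]);W=cloud(c)
for lo,hi in((24,35),(88,99)):print(rect(W,(178,222,112,195),lo,hi))
E
```

```text
t: 7.3
tcp_pos: [468.7, 319.3, 98.6]
orientation: [0.54, 0.459, -0.537, 0.459]
force: [-0.6, 0.2, -1.6]
opening: 0.736
t 7.3 tcp [468.7 319.3  98.6] jaw -99.1 tiltfix rad [-0.0025  0.003   0.    ] F [-0.6  0.2 -1.6] open 0.736 q [0.39 0.57 1.56 0.   1.01 2.12]
delta [-4.7  2.7 -6.6]
turn deg 0.3 rad 0.006 or -3.136
(626, 'c', 666.4, 141.1, 'size', 175, 76, 'longaxis deg', -6.9, 'mean', array([649.6, 132.4,  29.5]))
(998, 'c', 666.8, 141.0, 'size', 151, 45, 'longaxis deg', -7.3, 'mean', array([665.7, 140.9,  94. ]))
```

```bash
python3 -m handwheel '[{"x":-4,"y":2,"z":-3,"ax":-0.002,"ay":0.003,"az":0},{"x":0,"y":0,"z":-2,"ax":0,"ay":0,"az":0},{"x":0,"y":0,"z":-1,"ax":0,"ay":0,"az":0},{"x":0,"y":0,"z":0,"ax":0,"ay":0,"az":0}]';python3 d.py 464 322 92 81.2
```

```text
t: 7.85
tcp_pos: [464.9, 321.8, 93.4]
orientation: [0.539, 0.459, -0.537, 0.459]
force: [-0.4, 0.3, -2.4]
opening: 0.737
t 7.85 tcp [464.9 321.8  93.4] jaw -99.1 tiltfix rad [-0.0012  0.0018  0.    ] F [-0.4  0.3 -2.4] open 0.737 q [0.4  0.58 1.56 0.   1.   2.13]
delta [-0.9  0.2 -1.4]
turn deg 0.3 rad 0.006 or -3.136
```

```bash
python3 -m handwheel '[{"x":0,"y":0,"z":-1,"ax":0,"ay":0,"az":0},{"x":0,"y":0,"z":-0.5,"ax":0,"ay":0,"az":0}]';python3 d.py 464 322 92 81.2;  python3 -m handwheel '[{"x":0,"y":0,"z":0,"ax":0,"ay":0,"az":0},{"x":0,"y":0,"z":0,"ax":0,"ay":0,"az":0},{"x":0,"y":0,"z":0,"ax":0,"ay":0,"az":0},{"x":0,"y":0,"z":10,"ax":0,"ay":0,"az":0},{"x":0,"y":0,"z":30,"ax":0,"ay":0,"az":0},{"x":0,"y":0,"z":40,"ax":0,"ay":0,"az":0},{"x":0,"y":0,"z":40,"ax":0,"ay":0,"az":0},{"x":0,"y":0,"z":10,"ax":0,"ay":0,"az":0}]' 1;python3 d.py 641.9 -152.5 220 65.5
```

```text
t: 8.1
tcp_pos: [465.0, 321.8, 91.9]
orientation: [0.539, 0.459, -0.537, 0.459]
force: [-0.1, 0.1, -1.8]
opening: 0.735
t 8.1 tcp [465.  321.8  91.9] jaw -99.1 tiltfix rad [-0.0013  0.002   0.    ] F [-0.1  0.1 -1.8] open 0.735 q [0.4  0.58 1.57 0.   1.   2.13]
delta [-1.   0.2  0.1]
turn deg 0.3 rad 0.006 or -3.136
t: 9.1
tcp_pos: [464.8, 321.7, 228.5]
orientation: [0.54, 0.458, -0.537, 0.459]
force: [0.4, -0.4, 0.5]
opening: 1.002
t 9.1 tcp [464.8 321.7 228.5] jaw -99.1 tiltfix rad [-0.0019  0.0036  0.    ] F [ 0.4 -0.4  0.5] open 1.002 q [0.4  0.42 1.42 0.   1.29 2.13]
delta [ 177.1 -474.2   -8.5]
turn deg -15.4 rad -0.268 or 2.873
```

```bash
python3 -m handwheel '[{"x":18,"y":-48,"z":0,"ax":0,"ay":0,"az":-0.03},{"x":18,"y":-48,"z":0,"ax":0,"ay":0,"az":-0.03},{"x":18,"y":-48,"z":0,"ax":0,"ay":0,"az":-0.03},{"x":18,"y":-48,"z":0,"ax":0,"ay":0,"az":-0.03},{"x":18,"y":-48,"z":0,"ax":0,"ay":0,"az":-0.03},{"x":18,"y":-48,"z":0,"ax":0,"ay":0,"az":-0.03},{"x":18,"y":-48,"z":0,"ax":0,"ay":0,"az":-0.03},{"x":18,"y":-48,"z":0,"ax":0,"ay":0,"az":-0.03},{"x":18,"y":-48,"z":0,"ax":0,"ay":0,"az":-0.02},{"x":9,"y":-24,"z":0,"ax":0,"ay":0,"az":0}]' 1;python3 d.py 641.9 -152.5 170 65.5
python3 - <<'E'
from cell import cams
from h import *
c=cams.capture("top");cv2.imwrite("pics/top4.png",c["frame"]);W=cloud(c)
print(rect(W,(95,158,190,268),88,100))
E
```

```text
t: 10.35
tcp_pos: [635.7, -147.9, 221.6]
orientation: [-0.593, -0.386, 0.595, -0.381]
force: [-0.1, 0.2, 0.7]
opening: 0.999
t 10.35 tcp [ 635.7 -147.9  221.6] jaw -114.3 tiltfix rad [-0.0045 -0.0059 -0.    ] F [-0.1  0.2  0.7] open 0.999 q [-0.41  0.63  1.11  0.    1.41  1.59]
delta [  6.2  -4.6 -51.6]
turn deg -0.2 rad -0.003 or 3.138
(984, 'c', 465.8, 321.7, 'size', 92, 66, 'longaxis deg', -8.6, 'mean', array([465.3, 321.1,  94.2]))
```

```bash
python3 -m handwheel '[{"x":6,"y":-4,"z":-25,"ax":-0.004,"ay":-0.006,"az":-0.003},{"x":0,"y":0,"z":-25,"ax":0,"ay":0,"az":0},{"x":0,"y":0,"z":-15,"ax":0,"ay":0,"az":0},{"x":0,"y":0,"z":-10,"ax":0,"ay":0,"az":0},{"x":0,"y":0,"z":-5,"ax":0,"ay":0,"az":0},{"x":0,"y":0,"z":0,"ax":0,"ay":0,"az":0}]' 1;python3 d.py 641.9 -152.5 108 65.5
```

```text
t: 11.15
tcp_pos: [641.5, -153.3, 136.9]
orientation: [-0.595, -0.383, 0.595, -0.381]
force: [0.2, -0.4, -0.0]
opening: 1.003
t 11.15 tcp [ 641.5 -153.3  136.9] jaw -114.6 tiltfix rad [-0.0009 -0.0019 -0.    ] F [ 0.2 -0.4 -0. ] open 1.003 q [-0.41  0.71  1.19  0.    1.24  1.59]
delta [  0.4   0.8 -28.9]
turn deg 0.1 rad 0.002 or -3.14
```

```bash
python3 -m handwheel '[{"x":0,"y":1,"z":-10,"ax":0,"ay":0,"az":0},{"x":0,"y":0,"z":-10,"ax":0,"ay":0,"az":0},{"x":0,"y":0,"z":-5,"ax":0,"ay":0,"az":0},{"x":0,"y":0,"z":-2,"ax":0,"ay":0,"az":0},{"x":0,"y":0,"z":0,"ax":0,"ay":0,"az":0}]' 1;python3 d.py 641.9 -152.5 108 65.5
```

```text
t: 11.78
tcp_pos: [641.8, -152.3, 109.0]
orientation: [-0.595, -0.382, 0.595, -0.382]
force: [-0.9, 0.3, 0.7]
opening: 1.003
t 11.78 tcp [ 641.8 -152.3  109. ] jaw -114.6 tiltfix rad [-0.0002 -0.0004 -0.    ] F [-0.9  0.3  0.7] open 1.003 q [-0.41  0.74  1.22  0.    1.18  1.59]
delta [ 0.1 -0.2 -1. ]
turn deg 0.1 rad 0.002 or -3.14
```

```bash
python3 -m handwheel '[{"x":0,"y":0,"z":0,"ax":0,"ay":0,"az":0},{"x":0,"y":0,"z":0,"ax":0,"ay":0,"az":0},{"x":0,"y":0,"z":0,"ax":0,"ay":0,"az":0},{"x":0,"y":0,"z":0,"ax":0,"ay":0,"az":0},{"x":0,"y":0,"z":0,"ax":0,"ay":0,"az":0},{"x":0,"y":0,"z":0,"ax":0,"ay":0,"az":0}]' 0; python3 d.py; python3 -m handwheel '[{"x":0,"y":0,"z":10,"ax":0,"ay":0,"az":0},{"x":0,"y":0,"z":20,"ax":0,"ay":0,"az":0},{"x":0,"y":0,"z":30,"ax":0,"ay":0,"az":0},{"x":0,"y":0,"z":25,"ax":0,"ay":0,"az":0},{"x":0,"y":0,"z":5,"ax":0,"ay":0,"az":0}]';python3 d.py 666.6 141 150 82.9
python3 - <<'E'
from cell import cams
from h import *
c=cams.capture("top");cv2.imwrite("pics/top5.png",c["frame"])
cv2.imwrite("pics/wrist5.png",cams.capture("wrist")["frame"])
E
```

```text
t: 12.52
tcp_pos: [642.0, -152.5, 109.7]
orientation: [0.595, 0.382, -0.595, 0.382]
force: [-0.3, -0.1, 0.7]
opening: 0.495
t 12.53 tcp [ 642.  -152.5  109.7] jaw -114.6 tiltfix rad [0.0002 0.0007 0.    ] F [-0.3 -0.1  0.7] open 0.495 q [-0.41  0.74  1.22  0.    1.18  1.59]
t: 13.15
tcp_pos: [641.1, -152.0, 202.5]
orientation: [-0.595, -0.383, 0.595, -0.381]
force: [-0.3, 0.1, -2.9]
opening: 0.498
t 13.15 tcp [ 641.1 -152.   202.5] jaw -114.6 tiltfix rad [-0.001  -0.0021 -0.    ] F [-0.3  0.1 -2.9] open 0.498 q [-0.41  0.66  1.12  0.    1.37  1.59]
delta [ 25.5 293.  -52.5]
turn deg 17.5 rad 0.305 or -2.836
```

View pics/wrist5.png

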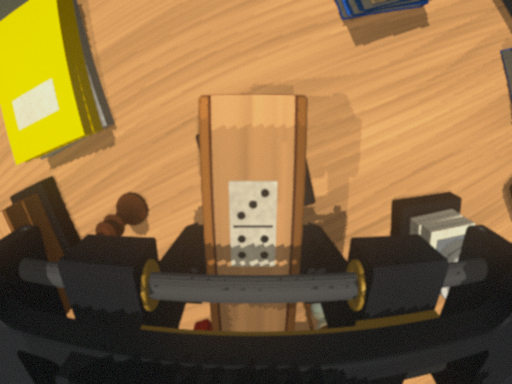

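The domino box is held level and centred (columns 200–307). Now to the domino pile; the TCP should end near z = 117.7.

```bash
python3 -m handwheel '[{"x":4,"y":45,"z":0,"ax":0,"ay":0,"az":0.05},{"x":4,"y":45,"z":0,"ax":0,"ay":0,"az":0.05},{"x":4,"y":45,"z":0,"ax":0,"ay":0,"az":0.05},{"x":4,"y":45,"z":0,"ax":0,"ay":0,"az":0.05},{"x":4,"y":45,"z":0,"ax":0,"ay":0,"az":0.05},{"x":4,"y":40,"z":0,"ax":0,"ay":0,"az":0.05},{"x":1,"y":20,"z":-10,"ax":0,"ay":0,"az":0},{"x":0,"y":5,"z":-20,"ax":0,"ay":0,"az":0},{"x":0,"y":0,"z":-10,"ax":0,"ay":0,"az":0},{"x":0,"y":0,"z":0,"ax":0,"ay":0,"az":0}]'; python3 d.py 666.6 141 117.7 82.9
```

```text
t: 14.5
tcp_pos: [661.2, 145.0, 144.6]
orientation: [-0.524, -0.474, 0.537, -0.461]
force: [0.1, 0.1, -3.2]
opening: 0.499
t 14.5 tcp [661.2 145.  144.6] jaw -97.2 tiltfix rad [ 0.     -0.0261  0.    ] F [ 0.1  0.1 -3.2] open 0.499 q [0.04 0.76 1.09 0.   1.32 1.74]
delta [  5.4  -4.  -26.9]
turn deg 0.1 rad 0.002 or -3.139
```

```bash
python3 -m handwheel '[{"x":5,"y":-4,"z":-5,"ax":0,"ay":-0.026,"az":0},{"x":0,"y":0,"z":-8,"ax":0,"ay":0,"az":0},{"x":0,"y":0,"z":-4,"ax":0,"ay":0,"az":0},{"x":0,"y":0,"z":0,"ax":0,"ay":0,"az":0}]'; python3 d.py 666.6 141 117.7 82.9
```

```text
t: 15.0
tcp_pos: [666.8, 138.7, 127.9]
orientation: [0.532, 0.466, -0.531, 0.467]
force: [0.3, 0.3, -2.9]
opening: 0.495
t 15.0 tcp [666.8 138.7 127.9] jaw -97.4 tiltfix rad [0.0002 0.0011 0.    ] F [ 0.3  0.3 -2.9] open 0.495 q [ 0.03  0.77  1.12 -0.    1.25  1.73]
delta [ -0.2   2.3 -10.2]
turn deg 0.3 rad 0.006 or -3.136
```

```bash
python3 -m handwheel '[{"x":0,"y":2,"z":-4,"ax":0,"ay":0,"az":0.005},{"x":0,"y":0,"z":-3,"ax":0,"ay":0,"az":0},{"x":0,"y":0,"z":-1,"ax":0,"ay":0,"az":0},{"x":0,"y":0,"z":0,"ax":0,"ay":0,"az":0}]'; python3 d.py 666.6 141 117.7 82.9
```

```text
t: 15.5
tcp_pos: [666.9, 141.2, 119.8]
orientation: [0.53, 0.468, -0.53, 0.468]
force: [-0.5, -0.2, -1.9]
opening: 0.499
t 15.5 tcp [666.9 141.2 119.8] jaw -97.1 tiltfix rad [0.0001 0.0016 0.    ] F [-0.5 -0.2 -1.9] open 0.499 q [ 0.04  0.78  1.12 -0.    1.24  1.73]
delta [-0.3 -0.2 -2.1]
turn deg 0.0 rad 0.0 or -3.141
```

```bash
python3 -m handwheel '[{"x":0,"y":0,"z":-1,"ax":0,"ay":0.001,"az":0},{"x":0,"y":0,"z":-1,"ax":0,"ay":0,"az":0}]'; python3 d.py 666.6 141 117.7 82.9; python3 -m handwheel '[{"x":0,"y":0,"z":-0.5,"ax":0,"ay":0.001,"az":0}]'; python3 d.py 666.6 141 117.7 82.9
```

```text
t: 15.75
tcp_pos: [667.0, 141.2, 118.0]
orientation: [0.53, 0.468, -0.53, 0.468]
force: [-0.1, -0.0, -1.7]
opening: 0.495
t 15.75 tcp [667.  141.2 118. ] jaw -97.1 tiltfix rad [0.0002 0.0009 0.    ] F [-0.1 -0.  -1.7] open 0.495 q [ 0.04  0.78  1.12 -0.    1.24  1.73]
delta [-0.4 -0.2 -0.3]
turn deg 0.0 rad 0.0 or -3.141
t: 15.88
tcp_pos: [667.0, 141.2, 117.7]
orientation: [-0.53, -0.468, 0.53, -0.468]
force: [-2.4, -0.4, 0.6]
opening: 0.497
t 15.88 tcp [667.  141.2 117.7] jaw -97.1 tiltfix rad [0.0001 0.     0.    ] F [-2.4 -0.4  0.6] open 0.497 q [ 0.04  0.78  1.12 -0.    1.24  1.73]
delta [-0.4 -0.2 -0. ]
turn deg 0.0 rad 0.0 or -3.141
```

The box is resting on the pile. I'll release it, lift, and go to the tin at (458.7, -323.0).

```bash
python3 -m handwheel '[{"x":0,"y":0,"z":0,"ax":0,"ay":0,"az":0},{"x":0,"y":0,"z":0,"ax":0,"ay":0,"az":0},{"x":0,"y":0,"z":0,"ax":0,"ay":0,"az":0},{"x":0,"y":0,"z":0,"ax":0,"ay":0,"az":0},{"x":0,"y":0,"z":10,"ax":0,"ay":0,"az":0},{"x":0,"y":0,"z":30,"ax":0,"ay":0,"az":0},{"x":0,"y":0,"z":35,"ax":0,"ay":0,"az":0},{"x":0,"y":0,"z":25,"ax":0,"ay":0,"az":0},{"x":0,"y":0,"z":5,"ax":0,"ay":0,"az":0}]' 1; python3 d.py 458.7 -323 200 72.1
```

```text
t: 17.0
tcp_pos: [667.3, 141.1, 229.3]
orientation: [0.531, 0.467, -0.529, 0.469]
force: [-0.3, -0.3, 0.3]
opening: 0.996
t 17.0 tcp [667.3 141.1 229.3] jaw -97.1 tiltfix rad [0.     0.0036 0.    ] F [-0.3 -0.3  0.3] open 0.996 q [ 0.04  0.69  0.98 -0.    1.46  1.73]
delta [-208.6 -464.1  -29.3]
turn deg -10.8 rad -0.188 or 2.953
```

```bash
python3 -m handwheel '[{"x":-21,"y":-46,"z":0,"ax":0,"ay":0,"az":-0.02},{"x":-21,"y":-46,"z":0,"ax":0,"ay":0,"az":-0.02},{"x":-21,"y":-46,"z":0,"ax":0,"ay":0,"az":-0.02},{"x":-21,"y":-46,"z":0,"ax":0,"ay":0,"az":-0.02},{"x":-21,"y":-46,"z":0,"ax":0,"ay":0,"az":-0.02},{"x":-21,"y":-46,"z":0,"ax":0,"ay":0,"az":-0.02},{"x":-21,"y":-46,"z":0,"ax":0,"ay":0,"az":-0.02},{"x":-21,"y":-46,"z":0,"ax":0,"ay":0,"az":-0.02},{"x":-21,"y":-46,"z":0,"ax":0,"ay":0,"az":-0.02},{"x":-10,"y":-24,"z":0,"ax":0,"ay":0,"az":0}]' 1; python3 d.py 458.7 -323 101 72.1
python3 - <<'E'
from cell import cams
from h import *
c=cams.capture("top");cv2.imwrite("pics/top6.png",c["frame"]);W=cloud(c)
print(rect(W,(178,222,112,195),118,132));print(rect(W,(284,340,125,200),80,92));print(rect(W,(284,340,125,200),24,35))
print(c["range_z"].max())
E
```

```text
t: 18.25
tcp_pos: [458.0, -306.9, 222.9]
orientation: [-0.57, -0.419, 0.571, -0.416]
force: [0.2, 0.5, 0.2]
opening: 0.999
t 18.25 tcp [ 458.  -306.9  222.9] jaw -107.6 tiltfix rad [-0.0035 -0.0033 -0.    ] F [0.2 0.5 0.2] open 0.999 q [-0.8   0.4   1.47 -0.    1.28  1.07]
delta [   0.7  -16.1 -121.9]
turn deg -0.3 rad -0.005 or 3.136
(1076, 'c', 667.4, 141.3, 'size', 151, 45, 'longaxis deg', -6.9, 'mean', array([665.8, 141. , 126. ]))
(494, 'c', 643.4, -158.3, 'size', 65, 63, 'longaxis deg', 88.3, 'mean', array([ 643.1, -157.1,   85.5]))
(906, 'c', 643.5, -157.4, 'size', 106, 105, 'longaxis deg', -9.5, 'mean', array([ 637.4, -154.3,   29.7]))
2249.6294
```

View pics/top6.png

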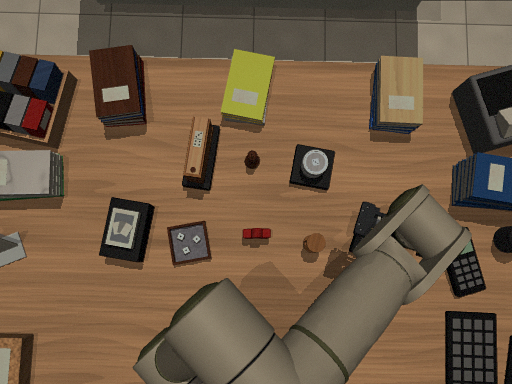

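The top view shows the domino box squared on its pile at (200,150), the card box parked at (123,228) and the tin pile free at (315,162). I'll descend on the tin.

```bash
python3 -m handwheel '[{"x":0,"y":-8,"z":-20,"ax":-0.003,"ay":-0.003,"az":-0.004},{"x":0,"y":-8,"z":-25,"ax":0,"ay":0,"az":0},{"x":0,"y":0,"z":-20,"ax":0,"ay":0,"az":0},{"x":0,"y":0,"z":-15,"ax":0,"ay":0,"az":0},{"x":0,"y":0,"z":-5,"ax":0,"ay":0,"az":0},{"x":0,"y":0,"z":0,"ax":0,"ay":0,"az":0}]' 1; python3 d.py 458.7 -323 101 72.1
```

```text
t: 19.05
tcp_pos: [456.9, -323.8, 133.4]
orientation: [-0.572, -0.417, 0.572, -0.415]
force: [0.2, -0.1, 0.0]
opening: 0.997
t 19.05 tcp [ 456.9 -323.8  133.4] jaw -107.9 tiltfix rad [-0.0017 -0.0021 -0.    ] F [ 0.2 -0.1  0. ] open 0.997 q [-0.83  0.51  1.55 -0.    1.08  1.06]
delta [  1.8   0.8 -32.4]
turn deg 0.0 rad 0.001 or -3.141
```

```bash
python3 -m handwheel '[{"x":2,"y":1,"z":-12,"ax":-0.001,"ay":-0.002,"az":0},{"x":0,"y":0,"z":-12,"ax":0,"ay":0,"az":0},{"x":0,"y":0,"z":-6,"ax":0,"ay":0,"az":0},{"x":0,"y":0,"z":-2,"ax":0,"ay":0,"az":0},{"x":0,"y":0,"z":0,"ax":0,"ay":0,"az":0}]' 1; python3 d.py 458.7 -323 101 72.1
```

```text
t: 19.68
tcp_pos: [459.4, -322.9, 100.1]
orientation: [0.572, 0.416, -0.572, 0.416]
force: [-0.4, -0.2, -0.1]
opening: 0.999
t 19.68 tcp [ 459.4 -322.9  100.1] jaw -107.9 tiltfix rad [0.0007 0.0013 0.    ] F [-0.4 -0.2 -0.1] open 0.999 q [-0.82  0.56  1.57  0.    1.01  1.06]
delta [-0.7 -0.1  0.9]
turn deg 0.0 rad 0.001 or -3.141
```

```bash
python3 -m handwheel '[{"x":-1,"y":0,"z":0.5,"ax":0,"ay":0,"az":0},{"x":0,"y":0,"z":0,"ax":0,"ay":0,"az":0},{"x":0,"y":0,"z":0,"ax":0,"ay":0,"az":0},{"x":0,"y":0,"z":0,"ax":0,"ay":0,"az":0},{"x":0,"y":0,"z":0,"ax":0,"ay":0,"az":0},{"x":0,"y":0,"z":0,"ax":0,"ay":0,"az":0}]' 0; python3 d.py; python3 -m handwheel '[{"x":0,"y":0,"z":10,"ax":0,"ay":0,"az":0},{"x":0,"y":0,"z":25,"ax":0,"ay":0,"az":0},{"x":0,"y":0,"z":35,"ax":0,"ay":0,"az":0},{"x":0,"y":0,"z":25,"ax":0,"ay":0,"az":0},{"x":0,"y":0,"z":5,"ax":0,"ay":0,"az":0}]';python3 d.py 643.5 -157.6 150
python3 - <<'E'
from cell import cams
import cv2
cv2.imwrite("pics/wrist7.png",cams.capture("wrist")["frame"])
E
```

```text
t: 20.42
tcp_pos: [458.5, -323.1, 101.2]
orientation: [0.572, 0.415, -0.572, 0.417]
force: [-0.1, -0.0, -0.1]
opening: 0.738
t 20.43 tcp [ 458.5 -323.1  101.2] jaw -107.9 tiltfix rad [0.0013 0.0019 0.    ] F [-0.1 -0.  -0.1] open 0.738 q [-0.82  0.56  1.57  0.    1.01  1.06]
t: 21.05
tcp_pos: [458.0, -322.5, 205.8]
orientation: [0.572, 0.415, -0.572, 0.417]
force: [-0.3, 0.0, -1.9]
opening: 0.74
t 21.05 tcp [ 458.  -322.5  205.8] jaw -107.9 tiltfix rad [0.0008 0.0015 0.    ] F [-0.3  0.  -1.9] open 0.74 q [-0.82  0.43  1.47  0.    1.24  1.06]
delta [185.5 164.9 -55.8]
```

View pics/wrist7.png

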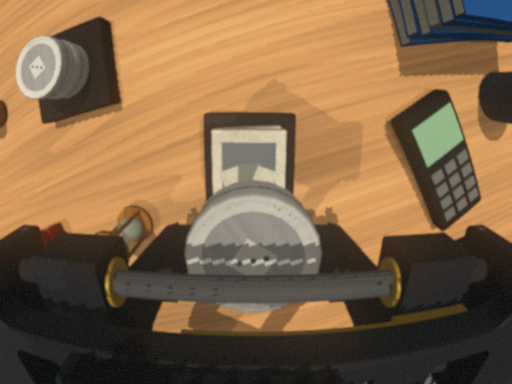

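The tin is held level, centred at (253,250). On to the tin pile.

```bash
python3 -m handwheel '[{"x":34,"y":30,"z":0,"ax":0,"ay":0,"az":0},{"x":34,"y":30,"z":0,"ax":0,"ay":0,"az":0},{"x":34,"y":30,"z":0,"ax":0,"ay":0,"az":0},{"x":34,"y":30,"z":0,"ax":0,"ay":0,"az":0},{"x":28,"y":25,"z":0,"ax":0,"ay":0,"az":0},{"x":13,"y":11,"z":-12,"ax":0,"ay":0,"az":0},{"x":4,"y":4,"z":-20,"ax":0,"ay":0,"az":0},{"x":0,"y":0,"z":-12,"ax":0,"ay":0,"az":0},{"x":0,"y":0,"z":0,"ax":0,"ay":0,"az":0},{"x":0,"y":0,"z":0,"ax":0,"ay":0,"az":0}]'; python3 d.py 643.5 -157.6 109.2
```

```text
t: 22.35
tcp_pos: [639.0, -159.1, 148.5]
orientation: [-0.57, -0.419, 0.575, -0.41]
force: [-1.6, -0.1, -0.9]
opening: 0.743
t 22.35 tcp [ 639.  -159.1  148.5] jaw -108.3 tiltfix rad [-0.0059 -0.0131 -0.    ] F [-1.6 -0.1 -0.9] open 0.743 q [-0.42  0.71  1.17  0.    1.28  1.47]
delta [  4.5   1.5 -39.3]
```

Run:
```python
from cell import cams
from h import *
c=cams.capture("top");W=cloud(c);cv2.imwrite("pics/top7.png",c["frame"])
print(rect(W,(345,402,200,268),72,84),rect(W,(345,402,200,268),24,35))
```

```text
(940, 'c', 463.9, -319.7, 'size', 92, 66, 'longaxis deg', -18.0, 'mean', array([ 463.6, -318.9,   78.3])) (553, 'c', 463.6, -319.7, 'size', 120, 96, 'longaxis deg', -18.0, 'mean', array([ 458.1, -302.8,   29.9]))
```

Card pile: (463.9, -319.6), -18.0°.

```bash
python3 -m handwheel '[{"x":4,"y":1,"z":-10,"ax":-0.005,"ay":-0.013,"az":0},{"x":0,"y":0,"z":-10,"ax":0,"ay":0,"az":0},{"x":0,"y":0,"z":-6,"ax":0,"ay":0,"az":0},{"x":0,"y":0,"z":-3,"ax":0,"ay":0,"az":0},{"x":0,"y":0,"z":0,"ax":0,"ay":0,"az":0}]'; python3 d.py 643.5 -157.6 109.2
```

```text
t: 23.02
tcp_pos: [643.2, -158.5, 118.2]
orientation: [0.574, 0.414, -0.573, 0.415]
force: [0.6, 0.7, -1.9]
opening: 0.741
t 23.02 tcp [ 643.2 -158.5  118.2] jaw -108.3 tiltfix rad [-0.0001  0.0019  0.    ] F [ 0.6  0.7 -1.9] open 0.741 q [-0.42  0.74  1.2   0.    1.2   1.47]
delta [ 0.3  0.9 -9. ]
```

```bash
python3 -m handwheel '[{"x":0,"y":1,"z":-4,"ax":0,"ay":0.002,"az":0},{"x":0,"y":0,"z":-3,"ax":0,"ay":0,"az":0},{"x":0,"y":0,"z":-0.5,"ax":0,"ay":0,"az":0},{"x":0,"y":0,"z":0,"ax":0,"ay":0,"az":0}]'; python3 d.py 643.5 -157.6 109.2
```

```text
t: 23.52
tcp_pos: [643.4, -157.5, 110.7]
orientation: [0.573, 0.414, -0.573, 0.414]
force: [-0.7, -0.3, -0.9]
opening: 0.741
t 23.52 tcp [ 643.4 -157.5  110.7] jaw -108.3 tiltfix rad [0.0004 0.0006 0.    ] F [-0.7 -0.3 -0.9] open 0.741 q [-0.42  0.75  1.21 -0.    1.19  1.47]
delta [ 0.1 -0.1 -1.5]
```

```bash
python3 -m handwheel '[{"x":0,"y":0,"z":-1,"ax":0,"ay":0,"az":0},{"x":0,"y":0,"z":-0.5,"ax":0,"ay":0,"az":0}]'; python3 d.py 643.5 -157.6 109.2; python3 -m handwheel '[{"x":0,"y":0,"z":0,"ax":0,"ay":0,"az":0},{"x":0,"y":0,"z":0,"ax":0,"ay":0,"az":0},{"x":0,"y":0,"z":0,"ax":0,"ay":0,"az":0},{"x":0,"y":0,"z":0,"ax":0,"ay":0,"az":0},{"x":0,"y":0,"z":10,"ax":0,"ay":0,"az":0},{"x":0,"y":0,"z":30,"ax":0,"ay":0,"az":0},{"x":0,"y":0,"z":35,"ax":0,"ay":0,"az":0},{"x":0,"y":0,"z":25,"ax":0,"ay":0,"az":0},{"x":0,"y":0,"z":5,"ax":0,"ay":0,"az":0}]' 1; python3 d.py 465.5 321.7 200 81.2
```

```text
t: 23.78
tcp_pos: [643.5, -157.5, 109.3]
orientation: [0.573, 0.414, -0.573, 0.415]
force: [-0.2, -0.0, -1.7]
opening: 0.741
t 23.77 tcp [ 643.5 -157.5  109.3] jaw -108.3 tiltfix rad [0.0005 0.001  0.    ] F [-0.2 -0.  -1.7] open 0.741 q [-0.42  0.75  1.21 -0.    1.19  1.47]
delta [-0.  -0.1 -0.1]
t: 24.9
tcp_pos: [643.6, -157.6, 220.6]
orientation: [0.574, 0.413, -0.572, 0.415]
force: [0.1, -0.3, 0.9]
opening: 1.003
t 24.9 tcp [ 643.6 -157.6  220.6] jaw -108.3 tiltfix rad [0.0016 0.0035 0.    ] F [ 0.1 -0.3  0.9] open 1.003 q [-0.42  0.65  1.08 -0.    1.41  1.47]
delta [-178.1  479.3  -20.6]
turn deg 9.5 rad 0.165 or -2.976
```

```bash
python3 -m handwheel '[{"x":-18,"y":48,"z":0,"ax":0,"ay":0,"az":0.018},{"x":-18,"y":48,"z":0,"ax":0,"ay":0,"az":0.018},{"x":-18,"y":48,"z":0,"ax":0,"ay":0,"az":0.018},{"x":-18,"y":48,"z":0,"ax":0,"ay":0,"az":0.018},{"x":-18,"y":48,"z":0,"ax":0,"ay":0,"az":0.018},{"x":-18,"y":48,"z":0,"ax":0,"ay":0,"az":0.018},{"x":-18,"y":48,"z":0,"ax":0,"ay":0,"az":0.018},{"x":-18,"y":48,"z":0,"ax":0,"ay":0,"az":0.018},{"x":-18,"y":48,"z":0,"ax":0,"ay":0,"az":0.018},{"x":-8,"y":24,"z":0,"ax":0,"ay":0,"az":0}]' 1; python3 d.py 465.5 321.7 92.5 81.2
python3 - <<'E'
from cell import cams
from h import *
c=cams.capture("top");W=cloud(c);cv2.imwrite("pics/top8.png",c["frame"])
print(rect(W,(284,340,125,200),105,120),rect(W,(284,340,125,200),24,35))
E
```

```text
t: 26.15
tcp_pos: [463.7, 309.9, 214.2]
orientation: [-0.536, -0.46, 0.539, -0.459]
force: [0.3, -1.3, 0.0]
opening: 1.0
t 26.15 tcp [463.7 309.9 214.2] jaw -98.9 tiltfix rad [ 0.0016 -0.0047  0.    ] F [ 0.3 -1.3  0. ] open 1.0 q [0.38 0.42 1.46 0.   1.27 2.11]
delta [   1.8   11.8 -121.7]
turn deg 0.1 rad 0.002 or -3.14
(543, 'c', 643.6, -156.0, 'size', 65, 64, 'longaxis deg', -2.9, 'mean', array([ 643.5, -156.8,  113.5])) (814, 'c', 643.7, -157.4, 'size', 106, 105, 'longaxis deg', -9.0, 'mean', array([ 634.1, -151.3,   29.8]))
```

The tin is well placed (about 1 mm off, top at 113.5). Now the card box.

```bash
python3 -m handwheel '[{"x":1,"y":6,"z":-25,"ax":0.001,"ay":-0.004,"az":0},{"x":0,"y":5,"z":-25,"ax":0,"ay":0,"az":0},{"x":0,"y":0,"z":-20,"ax":0,"ay":0,"az":0},{"x":0,"y":0,"z":-12,"ax":0,"ay":0,"az":0},{"x":0,"y":0,"z":-5,"ax":0,"ay":0,"az":0},{"x":0,"y":0,"z":0,"ax":0,"ay":0,"az":0}]' 1; python3 d.py 465.5 321.7 92.5 81.2
```

```text
t: 26.95
tcp_pos: [463.4, 321.8, 122.9]
orientation: [-0.536, -0.461, 0.538, -0.46]
force: [-0.0, 0.6, -0.1]
opening: 1.0
t 26.95 tcp [463.4 321.8 122.9] jaw -98.8 tiltfix rad [ 0.0011 -0.0028  0.    ] F [-0.   0.6 -0.1] open 1.0 q [0.4  0.54 1.54 0.   1.07 2.12]
delta [  2.1  -0.1 -30.4]
turn deg 0.0 rad 0.0 or -3.142
```

```bash
python3 -m handwheel '[{"x":2,"y":0,"z":-12,"ax":0.001,"ay":-0.003,"az":0},{"x":0,"y":0,"z":-10,"ax":0,"ay":0,"az":0},{"x":0,"y":0,"z":-5,"ax":0,"ay":0,"az":0},{"x":0,"y":0,"z":-2,"ax":0,"ay":0,"az":0},{"x":0,"y":0,"z":0,"ax":0,"ay":0,"az":0}]' 1; python3 d.py 465.5 321.7 92 81.2
```

```text
t: 27.58
tcp_pos: [466.1, 321.9, 92.8]
orientation: [0.538, 0.46, -0.536, 0.46]
force: [-0.3, 0.5, 0.0]
opening: 1.002
t 27.57 tcp [466.1 321.9  92.8] jaw -98.8 tiltfix rad [-0.0007  0.0021  0.    ] F [-0.3  0.5  0. ] open 1.002 q [ 0.4   0.58  1.56 -0.    1.    2.12]
delta [-0.6 -0.2 -0.8]
turn deg 0.0 rad 0.0 or -3.141
```

```bash
python3 -m handwheel '[{"x":-0.5,"y":0,"z":-1,"ax":0,"ay":0.002,"az":0},{"x":0,"y":0,"z":0,"ax":0,"ay":0,"az":0},{"x":0,"y":0,"z":0,"ax":0,"ay":0,"az":0},{"x":0,"y":0,"z":0,"ax":0,"ay":0,"az":0},{"x":0,"y":0,"z":0,"ax":0,"ay":0,"az":0},{"x":0,"y":0,"z":0,"ax":0,"ay":0,"az":0}]' 0; python3 d.py; python3 -m handwheel '[{"x":0,"y":0,"z":10,"ax":0,"ay":0,"az":0},{"x":0,"y":0,"z":25,"ax":0,"ay":0,"az":0},{"x":0,"y":0,"z":35,"ax":0,"ay":0,"az":0},{"x":0,"y":0,"z":35,"ax":0,"ay":0,"az":0},{"x":0,"y":0,"z":5,"ax":0,"ay":0,"az":0}]';python3 d.py 463.9 -319.6 150 72
```

```text
t: 28.32
tcp_pos: [465.7, 322.0, 92.2]
orientation: [0.537, 0.46, -0.536, 0.46]
force: [-0.8, 0.3, 0.0]
opening: 0.736
t 28.32 tcp [465.7 322.   92.2] jaw -98.8 tiltfix rad [-0.0011  0.0009  0.    ] F [-0.8  0.3  0. ] open 0.736 q [0.4  0.58 1.56 0.   1.   2.12]
t: 28.95
tcp_pos: [464.8, 321.6, 206.7]
orientation: [0.537, 0.46, -0.537, 0.46]
force: [1.2, 0.2, -1.4]
opening: 0.735
t 28.95 tcp [464.8 321.6 206.7] jaw -98.8 tiltfix rad [-0.0006 -0.0004 -0.    ] F [ 1.2  0.2 -1.4] open 0.735 q [0.4  0.44 1.45 0.   1.25 2.12]
delta [  -0.9 -641.2  -56.7]
turn deg -9.2 rad -0.161 or 2.981
```

```bash
python3 -m handwheel '[{"x":0,"y":-40,"z":0,"ax":0,"ay":0,"az":-0.016},{"x":0,"y":-55,"z":0,"ax":0,"ay":0,"az":-0.016},{"x":0,"y":-55,"z":0,"ax":0,"ay":0,"az":-0.016},{"x":0,"y":-55,"z":0,"ax":0,"ay":0,"az":-0.016},{"x":0,"y":-55,"z":0,"ax":0,"ay":0,"az":-0.016},{"x":0,"y":-55,"z":0,"ax":0,"ay":0,"az":-0.016},{"x":0,"y":-55,"z":0,"ax":0,"ay":0,"az":-0.016},{"x":0,"y":-55,"z":0,"ax":0,"ay":0,"az":-0.016},{"x":0,"y":-55,"z":0,"ax":0,"ay":0,"az":-0.016},{"x":0,"y":-55,"z":0,"ax":0,"ay":0,"az":-0.016}]';python3 d.py 463.9 -319.6 150 72
```

```text
t: 30.2
tcp_pos: [457.8, -226.3, 196.7]
orientation: [-0.569, -0.42, 0.574, -0.412]
force: [1.5, 0.2, -1.0]
opening: 0.737
t 30.2 tcp [ 457.8 -226.3  196.7] jaw -107.9 tiltfix rad [-0.0053 -0.0129 -0.    ] F [ 1.5  0.2 -1. ] open 0.737 q [-0.69  0.35  1.62 -0.    1.19  1.2 ]
delta [  6.1 -93.3 -46.7]
turn deg -0.1 rad -0.001 or 3.141
```

```bash
python3 -m handwheel '[{"x":3,"y":-40,"z":0,"ax":-0.005,"ay":-0.013,"az":0},{"x":3,"y":-30,"z":0,"ax":0,"ay":0,"az":0},{"x":0,"y":-14,"z":-5,"ax":0,"ay":0,"az":0},{"x":0,"y":0,"z":-20,"ax":0,"ay":0,"az":0},{"x":0,"y":0,"z":-20,"ax":0,"ay":0,"az":0},{"x":0,"y":0,"z":-5,"ax":0,"ay":0,"az":0},{"x":0,"y":0,"z":0,"ax":0,"ay":0,"az":0}]';python3 d.py 463.9 -319.6 100.2 72
```

```text
t: 31.08
tcp_pos: [460.9, -312.8, 138.1]
orientation: [-0.572, -0.419, 0.573, -0.411]
force: [0.0, 0.1, -1.6]
opening: 0.735
t 31.07 tcp [ 460.9 -312.8  138.1] jaw -108.2 tiltfix rad [-0.0082 -0.0071 -0.    ] F [ 0.   0.1 -1.6] open 0.735 q [-0.81  0.51  1.55  0.    1.1   1.08]
delta [  3.   -6.8 -37.9]
turn deg 0.2 rad 0.003 or -3.139
```

```bash
python3 -m handwheel '[{"x":3,"y":-7,"z":-10,"ax":-0.008,"ay":-0.007,"az":0.003},{"x":0,"y":0,"z":-10,"ax":0,"ay":0,"az":0},{"x":0,"y":0,"z":-6,"ax":0,"ay":0,"az":0},{"x":0,"y":0,"z":-2,"ax":0,"ay":0,"az":0},{"x":0,"y":0,"z":0,"ax":0,"ay":0,"az":0}]';python3 d.py 463.9 -319.6 100.2 72
```

```text
t: 31.7
tcp_pos: [464.5, -320.2, 109.2]
orientation: [0.572, 0.415, -0.572, 0.417]
force: [0.1, 0.0, -1.3]
opening: 0.734
t 31.7 tcp [ 464.5 -320.2  109.2] jaw -108.0 tiltfix rad [0.0016 0.0016 0.    ] F [ 0.1  0.  -1.3] open 0.734 q [-0.81  0.55  1.56  0.    1.03  1.07]
delta [-0.6  0.6 -9. ]
turn deg -0.0 rad -0.001 or 3.141
```

```bash
python3 -m handwheel '[{"x":-0.5,"y":0.5,"z":-4,"ax":0.001,"ay":0.001,"az":0},{"x":0,"y":0,"z":-3,"ax":0,"ay":0,"az":0},{"x":0,"y":0,"z":-0.5,"ax":0,"ay":0,"az":0},{"x":0,"y":0,"z":0,"ax":0,"ay":0,"az":0}]';python3 d.py 463.9 -319.6 100.2 72
```

```text
t: 32.2
tcp_pos: [464.2, -319.8, 101.6]
orientation: [0.572, 0.415, -0.572, 0.416]
force: [-0.6, -0.6, -1.9]
opening: 0.735
t 32.2 tcp [ 464.2 -319.8  101.6] jaw -107.9 tiltfix rad [0.0011 0.0011 0.    ] F [-0.6 -0.6 -1.9] open 0.735 q [-0.81  0.56  1.56  0.    1.02  1.07]
delta [-0.3  0.2 -1.4]
turn deg -0.1 rad -0.001 or 3.141
```

```bash
python3 -m handwheel '[{"x":0,"y":0,"z":-1,"ax":0.001,"ay":0.001,"az":0},{"x":0,"y":0,"z":-0.5,"ax":0,"ay":0,"az":0}]';python3 d.py 463.9 -319.6 100.2 72; python3 -m handwheel '[{"x":0,"y":0,"z":0,"ax":0,"ay":0,"az":0},{"x":0,"y":0,"z":0,"ax":0,"ay":0,"az":0},{"x":0,"y":0,"z":0,"ax":0,"ay":0,"az":0},{"x":0,"y":0,"z":0,"ax":0,"ay":0,"az":0},{"x":0,"y":0,"z":10,"ax":0,"ay":0,"az":0},{"x":0,"y":0,"z":30,"ax":0,"ay":0,"az":0},{"x":0,"y":0,"z":40,"ax":0,"ay":0,"az":0},{"x":0,"y":0,"z":40,"ax":0,"ay":0,"az":0},{"x":0,"y":0,"z":20,"ax":0,"ay":0,"az":0}]' 1; python3 d.py
```

```text
t: 32.45
tcp_pos: [464.2, -319.9, 100.3]
orientation: [0.572, 0.416, -0.572, 0.416]
force: [-0.9, 1.0, 2.3]
opening: 0.735
t 32.45 tcp [ 464.2 -319.9  100.3] jaw -107.9 tiltfix rad [0.0003 0.0003 0.    ] F [-0.9  1.   2.3] open 0.735 q [-0.81  0.56  1.56  0.    1.01  1.07]
delta [-0.3  0.3 -0.1]
turn deg -0.1 rad -0.001 or 3.141
t: 33.58
tcp_pos: [463.8, -319.5, 246.8]
orientation: [0.572, 0.416, -0.572, 0.416]
force: [-0.3, 0.9, 0.2]
opening: 0.995
t 33.58 tcp [ 463.8 -319.5  246.8] jaw -108.0 tiltfix rad [0.0007 0.0007 0.    ] F [-0.3  0.9  0.2] open 0.995 q [-0.81  0.4   1.4   0.    1.34  1.07]
```

```bash
python3 -m handwheel '[{"x":-40,"y":-24,"z":0,"ax":0,"ay":0,"az":0},{"x":-40,"y":-24,"z":0,"ax":0,"ay":0,"az":0},{"x":-40,"y":-24,"z":0,"ax":0,"ay":0,"az":0},{"x":-40,"y":-24,"z":0,"ax":0,"ay":0,"az":0},{"x":-40,"y":-24,"z":0,"ax":0,"ay":0,"az":0},{"x":-40,"y":-24,"z":0,"ax":0,"ay":0,"az":0},{"x":-40,"y":-24,"z":0,"ax":0,"ay":0,"az":0},{"x":0,"y":0,"z":0,"ax":0,"ay":0,"az":0},{"x":0,"y":0,"z":0,"ax":0,"ay":0,"az":0}]' 1
python3 - <<'E'
from cell import cams
from h import *
c=cams.capture("top");W=cloud(c);cv2.imwrite("pics/top9.png",c["frame"])
B=dict(dom=(178,222,112,195),tin=(284,340,125,200),card=(345,402,200,268),king=(240,263,145,172),meeple=(238,275,222,245),timer=(302,328,230,258))
for n,lo,hi in(("dom",118,132),("tin",105,120),("card",94,110),("card",24,35),("king",20,110),("meeple",20,90),("timer",80,95)):print(n,rect(W,B[n],lo,hi))
cv2.imwrite("pics/side9.png",cams.capture("side")["frame"])
E
```

```text
t: 34.7
tcp_pos: [175.4, -491.2, 255.8]
orientation: [-0.571, -0.412, 0.572, -0.421]
force: [0.1, 0.6, -0.1]
opening: 0.999
dom (1077, 'c', 667.3, 141.5, 'size', 151, 45, 'longaxis deg', -6.8, 'mean', array([666.2, 141. , 126. ]))
tin (543, 'c', 643.8, -156.9, 'size', 66, 63, 'longaxis deg', -2.2, 'mean', array([ 643.5, -156.8,  113.3]))
card (1003, 'c', 463.9, -318.9, 'size', 92, 67, 'longaxis deg', -18.2, 'mean', array([ 463.6, -318.2,  102.1]))
card (480, 'c', 464.1, -318.9, 'size', 121, 95, 'longaxis deg', -18.1, 'mean', array([ 453.7, -294.6,   29.5]))
king (111, 'c', 658.2, 4.0, 'size', 27, 22, 'longaxis deg', 87.3, 'mean', array([656.1,   4. ,  67.9]))
meeple (280, 'c', 461.5, -11.7, 'size', 69, 24, 'longaxis deg', -87.7, 'mean', array([460.6, -11.3,  63.8]))
timer (288, 'c', 440.2, -159.1, 'size', 47, 45, 'longaxis deg', -89.3, 'mean', array([ 439.3, -158.8,   88. ]))
```

View pics/top9.png

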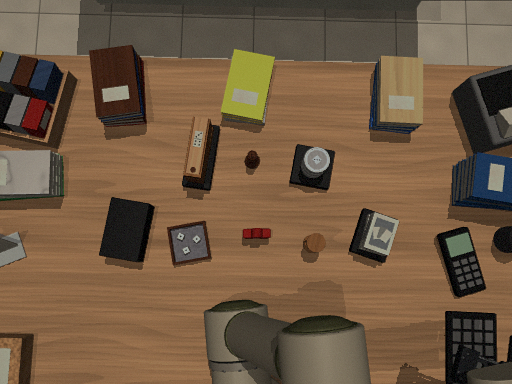

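View pics/side9.png

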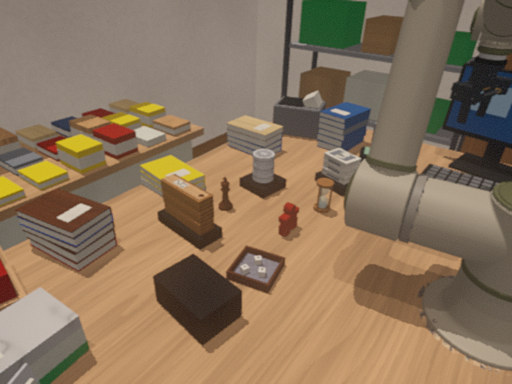

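Both views show the three piles complete and aligned: dominoes at top-view (200,150), tin at (316,161) and cards at (379,231). The figures stand where they were.

```bash
python3 -c "
from cell import arm
print(arm.job_done())"
```

```text
the job is handed in; nothing more can be done
None
```

All three games are now on their own piles, and I handed the job in at about 35 s of the 122 s allowed. I parked the card box on the empty riser, then moved the domino box, the tin and finally the card box to their piles.

Last checks from the top camera, which is good to about 2 mm:

| Item | Offset from pile centre | Height of its top (nominal) | Turn against pile |
|---|---|---|---|
| Domino box | about 1 mm | 126 mm (126) | under 0.5° |
| Tin | about 1 mm | 113.3 mm (114) | does not matter |
| Card box | about 1 mm | 102.1 mm (102) | under 0.5° |

- **Standing figures:** the meeple, chess king and sand timer measured within 1 mm of where they started and were still upright.
- **Robot:** the gripper was open and clear of everything at hand-in.
- **What went wrong:** the first grasp on the card box stopped about 15 mm high, because the fast descent fell short. I opened, lowered in smaller steps and gripped again; I saw no sign of contact or disturbance. No final check failed.

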